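Close a sample bottle in the guarded bench press

ROBOT

A 6-joint arm with a two-finger parallel gripper is mounted at the origin on the work surface; the furniture and walls round the work are solid. World frame = base frame: x ahead of the robot, y to its left, z up, the work surface at z = 0. Lengths are in mm, angles in rad, forces in N, time in s.
With the tool pointing down it reaches from about 400 to 925 mm from the base axis. Payload 12.5 kg.
Tool frame: the origin (TCP) lies midway between the tips of the shut fingers; the grasp point (between the pads) lies 19 mm behind it; z points along the fingers, y is the line along which they close (so a half turn about z gives the same grasp; the last joint's range is limited). The gripper opens to 95 mm and grips with 3 to 60 N. Pads are 20 mm wide; open, the fingers measure 119 mm over their backs; the gripper's body (75 mm by 180 mm) begins 59 mm behind the grasp point.
Start: joints at [-1.341, 0.491, 1.559, -0, 1.092, -0.106], TCP at [205.976, -590.102, 214.661] pointing down, gripper open.
Joint ranges: [-3.1, 3.1], [-0.84, 2.19], [0.05, 2.79], [-1.13, 4.28], [0.06, 2.93], [-2.69, 2.69]. Speed limits (rad/s): [2.22, 2.22, 2.79, 3.14, 3.14, 3.14].

INTERFACE

Orientations are given as [roll, pitch, yaw] about the fixed x, y, z axes, in that order (R = Rz(yaw) Ry(pitch) Rx(roll)).
In Python, from cell import readout, eyes, env gives the robot as it stands.
- The arm moves only by the tool move_arm, never from a script. Its argument "plan" is a list of rows, each a list of 3 entries, a list of its own where there are three numbers: the turn, a rotation vector about the tool's x, y, z in degrees, then the shift along the tool's x, y, z in m, then the gripper command: -1 is shut, 1 is fully open, values between are in proportion. In form: [[[ax, ay, az], [x, y, z], jaw], ...]. A call has 1 to 5 rows; each row is the pose to reach, as a shift and turn from the pose commanded when the call began, along the tool's axes at that moment; what a row does not reach only later rows make up. A row lasts 1/8 s, in which the tool goes at most 62.5 mm and 10.7 degrees, less where a joint would pass 70% of its speed; a pose out of reach is approached as far as the arm can. A call with a gripper value outside its range is refused whole. The fingers move at their own pace and stop on an object; the grip force is fixed at half the most. Time passes only in rows, so rows that repeat a pose let the fingers close. It gives the time, the measured TCP pose, the force, the opening and the grip force at its end, in the units of the state.
- readout.state(): the state, without advancing time (a new reading comes with each control period).
- eyes.read_camera(name): name is "scene" or "top" or "wrist"; returns a dict with "img" (400x640x3 uint8, red, green, blue), "K" (3x3 intrinsics, pixels), "extrinsics" (4x4, takes a point from camera to world coordinates). Camera axes: x right, y up, looking along -z (the intrinsics and any distortion apply to the point x, -y, -z); pixel columns grow to the right and rows downward; lengths in mm; the calibration is good to about 2 mm. A picture is of the moment at which its call begins. There is no depth.
- env.job_done(): hands the job in; it is judged then, once.
Trained networks look in a picture, given as the dict that the camera call returned (one of the last four; its "shot" number tells which), for a name from the list of things; names that differ only in an ending like _2 or _b are one class to them, and where a whole thing is asked for, a point or a joint stands for the part that bears it (a point fixed in the world has none). Each returns a list of dicts, best first, with "score" (0 to 1); they miss things now and then, are a little off and sometimes report something else, mostly with a low value. They report only what shows in the picture. A call takes as long as a camera call.
- eyes.cut_out(picture, name): "mask" (400x640 bool, what is visible of it) and "uv" ([column, row] in pixels, amid what is visible of it).
The state is a dict: "t": time; "joints": joint angles; "qvel": joint speeds; "tau": joint torques, N m; "eef_pos": TCP position; "tcp_rot": TCP orientation; "ft_force": force on the tool from outside, world axes, zero at the start; "moment": the same for the moment, N m; "opening": opening from 0.0 (shut) to 1.0 (fully open); "grip_force": force on a finger pad.
Only numpy, scipy, OpenCV 4.12 (cv2) and the standard library are available. Lean on these libraries where they do the work, as an engineer would, in place of code of your own. Each camera call takes 0.05 s, during which the arm holds its last target. There are 200 camera calls.

TASK

Seat the cap of the small green-capped bottle in the bench press: push the carriage that carries the bottle fully home with the fingers, then reach down through the window of the yellow guard and press the red lever paddle all the way down with the fingertips, so that the press foot bears on the cap. Finish while still holding the lever fully down. Never touch the guard, do not press the lever before the carriage is home, do not lift or tip the bottle, and leave the things standing around the press where they are; nothing is to be grasped.

Things in the scene. Friction and masses are not known exactly. Their poses are not given: they have to be found in the camera images.
- press: Bench press fixed to the worktop, grey base plate 236 (x) x 180 (y) mm with a 90 mm wide tongue to y = -220 mm under the carriage, its top 20 mm up. Origin: on the worktop below the press foot, where the bottle stands when the carriage is home. x points from the lever's free end (robot's side) to its rear hinge; y is the direction in which the carriage is pushed in. Turned up to 0.3 rad about vertical.
- window (a point): Centre of the guard's window, level with the guard's upper face, 176 mm above the worktop; axes as the press. Clear opening 84 mm along press x by 110 mm along press y, centred above the lever paddle; yellow frame 6 mm thick.
- guard: Fixed guard of the press, not to be touched by any part of the robot: yellow frame, four posts, clear panels at front, sides and top behind the window; upper face 176 mm up. Origin and axes of press; spans x -130 to +100 mm, y -80 to +80 mm. The side where the carriage enters (-y) is open below 114 mm.
- paddle (a point): Red lever paddle under the window, 42 (press x) x 50 (press y) x 12 mm. This point: centre of its upper face. Lever up: about 158 mm above the worktop, leaning 0.27 rad; fully down: level, 126 mm up (50 mm below the guard's upper face), its centre under 8 mm further towards the robot. A spring returns it when let go.
- lever_angle (a joint): Lever angle in rad: 0 up, 0.27 fully down against its stop. About 5 N at the paddle starts it, rising to about 10 N at the bottom with a bottle under the foot.
- carriage (a joint): Travel of the carriage in m along press y: 0 fully out, 0.080 fully home against its stop. It starts fully out. About 3 N of friction holds it where it is left.
- push_face (a point): Point on the outer face of the carriage's upright blue push plate, centred across the plate, 90 mm above the worktop; the plate is 62 mm wide along press x, 8 mm thick, its top edge 105 mm above the worktop. The face looks along press -y (outwards); press on it along press +y. When the carriage is home the face stands 50 mm outside the guard.
- bottle: Small white bottle with a green cap, 33 mm across, 58 mm tall, loose, standing in the carriage's white nest (14 mm deep). Origin: centre of its underside, 30 mm above the worktop while it stands in the nest; z is up along the bottle.
- foot: Sprung rubber press foot 22 mm across under the lever. Origin: centre of its underside. With the lever fully down and the bottle beneath, its spring bears on the cap with about 5 N.
- brown_bottle: Loose bystander: brown bottle with a black cap, 52 mm across, 105 mm tall. Origin: centre of its underside.
- white_bottle: Loose bystander: white bottle with a red cap, 48 mm across, 95 mm tall. Origin: centre of its underside.
- orange_cup: Loose bystander: specimen cup with an orange lid, 63 mm across, 65 mm tall. Origin: centre of its underside.
- timer: Loose bystander: white bench timer, 62 x 68 x 19 mm, lying flat. Origin: centre of its underside.
- lever: The press lever with its red paddle: dark steel arm from the rear hinge to the paddle. Origin: on the hinge axis, 60 mm behind the press origin and 118 mm above the worktop.

How it is judged:
By the outcome, as a careful person would: the job done as asked, in the order asked, and still so for the second after the job is handed in, while the arm keeps its last pose, push and grip.
It also fails if it takes over 40 s, if anything falls off the work surface, if the arm or the gripper's body presses on something with over 40 N, if the wrist force passes 120 N, or if a joint passes its speed limit or range.

## Working session

There is one attempt and no reset: what is moved stays moved. The work goes in short steps, Python scripts to look and compute and a tool call to move; the robot and the scene stay as the last step left them, time stands still between calls to the robot, and variables do not carry over. Pictures are saved under pics/ and viewed, at most 10 in all, crops included, and the job is handed in when it is done.

Besides the shell and the picture viewer there is one more tool, called after "Call:" in YAML: its name, and indented under it one key for each argument. move_arm: Moves the arm, as the interface text tells. Its arguments: {"type":"object","properties":{"plan":{"type":"array","items":{"type":"array"}}},"required":["plan"]}

```bash
mkdir -p pics; ls
cat > look.py <<'E'
import cv2,numpy as np
from cell import readout,eyes,env
def save(p,n): cv2.imwrite('pics/'+n,cv2.cvtColor(p['img'],cv2.COLOR_RGB2BGR))
E
python3 - <<'E'
from look import *
s=readout.state();print(s)
for c in ('scene','top'):
    p=eyes.read_camera(c);save(p,c+'1.png');print(c,[k for k in p],p['K'].tolist(),p['extrinsics'].round(3).tolist(),p.get('dist'))
    for n in ('push_face','paddle','bottle','guard','press','foot','brown_bottle','white_bottle','orange_cup','timer'):
        r=eyes.cut_out(p,n); print(n,[(round(d['score'],2),d['uv'],int(d['mask'].sum())) for d in r[:2]])
E
```

```text
pics
{'t': 0.0, 'joints': array([-1.34059126e+00,  4.91554509e-01,  1.55946408e+00,  1.33313022e-05,
        1.09166221e+00, -1.05635992e-01]), 'qvel': array([-0.00103523, -0.00023482,  0.00042792, -0.00162979,  0.00049537,
       -0.00114527]), 'tau': array([ 3.56812707e-03, -6.12636566e+01, -2.58179677e+01,  6.94006914e-02,
        4.82691871e-02, -1.25339643e-04]), 'eef_pos': array([ 205.92510223, -589.8464622 ,  214.05983806]), 'tcp_rot': array([-3.14051182e+00, -1.26491086e-04,  3.35834837e-01]), 'ft_force': array([0.06651703, 0.05669861, 0.28626643]), 'moment': array([ 0.01061064, -0.02388761,  0.00241226]), 'grip_force': 0.0, 'opening': 0.9981026916166564}
scene ['img', 'K', 'extrinsics', 'shot'] [[510.312116755525, 0.0, 315.80681547153955], [0.0, 510.312116755525, 193.73809825441947], [0.0, 0.0, 1.0]] [[-0.859, -0.339, 0.382, 1147.667], [0.511, -0.59, 0.625, 1028.855], [0.014, 0.732, 0.681, 1205.812], [0.0, 0.0, 0.0, 1.0]] None
push_face [(0.71, [308.3, 184.8], 217)]
paddle [(0.45, [362.5, 190.7], 169)]
bottle []
guard [(0.56, [352.5, 204.0], 4115)]
press [(0.65, [315.2, 206.
[... 202 characters left out ...]
], 254), (0.47, [425.2, 258.9], 509)]
top ['img', 'K', 'extrinsics', 'shot'] [[362.90597913738674, 0.0, 321.1083425228292], [0.0, 362.90597913738674, 193.72803760087427], [0.0, 0.0, 1.0]] [[0.002, 0.998, -0.058, 456.443], [-1.0, 0.002, -0.004, 29.79], [-0.004, 0.058, 0.998, 1147.982], [0.0, 0.0, 0.0, 1.0]] None
push_face [(0.77, [341.2, 198.9], 720), (0.31, [286.7, 221.2], 320)]
paddle [(0.86, [284.6, 222.2], 330)]
bottle [(0.52, [315.0, 197.4], 42)]
guard [(0.8, [284.0, 192.3], 3863)]
press [(0.78, [316.8, 208.4], 2698)]
foot []
brown_bottle []
white_bottle [(0.65, [343.2, 199.3], 733), (0.61, [198.6, 218.5], 293)]
orange_cup [(0.77, [429.8, 139.7], 408)]
timer [(0.98, [404.3, 218.3], 433)]
```

Run:
```python
import cv2
a=cv2.imread('pics/scene1.png')[120:310,200:460];cv2.imwrite('pics/s.png',cv2.resize(a,None,fx=3,fy=3,interpolation=2))
a=cv2.imread('pics/top1.png')[110:270,180:440];cv2.imwrite('pics/t.png',cv2.resize(a,None,fx=3,fy=3,interpolation=2))
```

```text
(no output)
```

View pics/s.png

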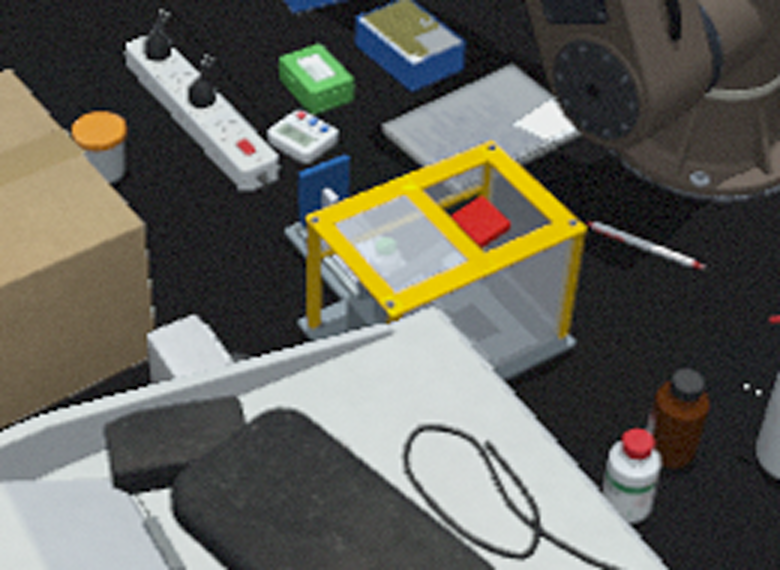

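View pics/t.png

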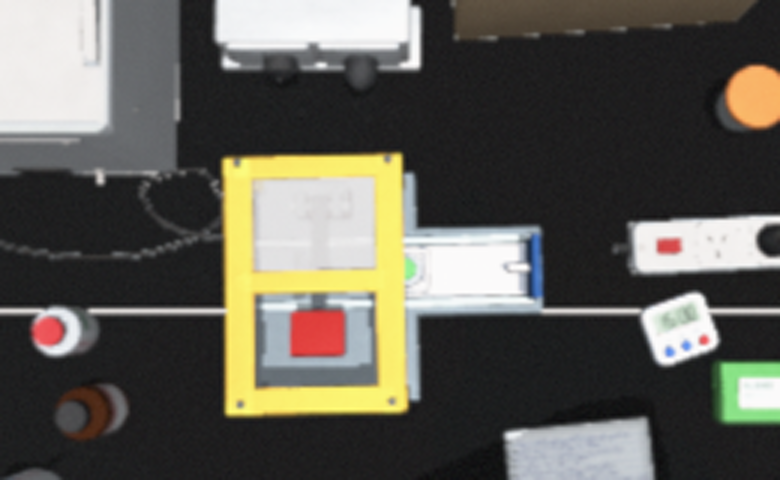

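The crops show the yellow frame corners at about (254,161) to (315,248) in the top view, the blue push plate at (359,198) facing world -y, and the red paddle at (286,221) in the window. The green cap is at (316,199). Next I fit the press pose to the guard corners.

```bash
cat >> look.py <<'E'
def proj(P,p):
    E=p['extrinsics'];c=(np.atleast_2d(P)-E[:3,3])@E[:3,:3]
    c=c*[1,-1,-1];q=c@p['K'].T;return q[:,:2]/q[:,2:]
def ray(uv,z,p):
    E=p['extrinsics'];d=np.linalg.inv(p['K'])@[uv[0],uv[1],1];d=E[:3,:3]@(d*[1,-1,-1])
    o=E[:3,3];return o+d*(z-o[2])/d[2]
def w(P,pose):
    x,y,a=pose;P=np.atleast_2d(P).astype(float);c,s=np.cos(a),np.sin(a)
    return np.c_[x+c*P[:,0]-s*P[:,1],y+s*P[:,0]+c*P[:,1],P[:,2]]
E
python3 - <<'E'
from look import *
from scipy.optimize import least_squares
T=eyes.read_camera('top');S=eyes.read_camera('scene')
C=np.array([[100,80,176],[100,-80,176],[-130,-80,176],[-130,80,176.]])
ut=np.array([[223,156],[402,153],[408,414],[226,416]])/3+[180,110]
hsv=cv2.cvtColor(T['img'],cv2.COLOR_RGB2HSV);m=cv2.inRange(hsv,(20,120,90),(35,255,255))
print(cv2.minAreaRect(np.argwhere(m)[:,::-1].astype(np.float32)), np.round(ut,1).tolist())
us=np.array([[391,312],[306,219],[490,142],[588,228]])/3+[200,120]
for use in ((T,ut),),((S,us),),((T,ut),(S,us)):
    f=lambda q:np.concatenate([(proj(w(C,q),p)-u).ravel() for p,u in use])
    r=least_squares(f,[450,100,0]);print(r.x,np.abs(r.fun).max(),r.fun.round(1))
q=r.x
def blob(p,n):
    return eyes.cut_out(p,n)[0]['uv']
pd=ray(blob(T,'paddle'),158,T);print('paddle top',pd,'scene',ray(blob(S,'paddle'),158,S))
h=cv2.inRange(hsv,(105,150,60),(125,255,255));ys,xs=np.nonzero(h[180:220,340:370]);print('blue',xs.min()+340,xs.max()+340,ys.min()+180,ys.max()+180)
for z,x,y in((105,xs.mean()+340,ys.mean()+180),):print(ray((x,y),z,T))
inv=lambda P:((P[:2]-q[:2])@np.array([[np.cos(q[2]),-np.sin(q[2])],[np.sin(q[2]),np.cos(q[2])]]))
print(inv(pd),inv(ray((x,y),105,T)))
for n,z in (('orange_cup',65),('timer',19)): print(n,ray(blob(T,n),z,T))
E
```

```text
((284.2618408203125, 204.39788818359375), (87.11087799072266, 60.560546875), 89.24615478515625) [[254.3, 162.0], [314.0, 161.0], [316.0, 248.0], [255.3, 248.7]]
[4.98395211e+02 1.31020028e+02 2.22887082e-02] 0.7510280957042141 [ 0.3  0.6 -0.1  0.4 -0.4 -0.8  0.1 -0.2]
[5.01133215e+02 1.33910157e+02 2.32783587e-02] 1.4511583514867823 [ 0.5  1.5 -0.8 -1.   0.6 -1.  -0.3  0.1]
[4.99228564e+02 1.31778688e+02 2.27374228e-02] 1.608160544195215 [ 0.   0.3 -0.3  0.1 -0.7 -1.1 -0.1 -0.5  0.6  0.7 -0.6 -1.6  0.7 -1.5
 -0.2 -0.5]
paddle top [439.63485169 125.4080452  158.        ] scene [440.02220722 137.44444654 158.        ]
blue 357 360 189 208
[504.08816032 -71.77816418 105.        ]
[-59.72314818  -5.01410532] [   0.23038041 -203.61472105]
orange_cup [ 676.27214402 -288.44869823   65.        ]
timer [ 447.11920952 -229.97766919   19.        ]
```

View pics/scene1.png

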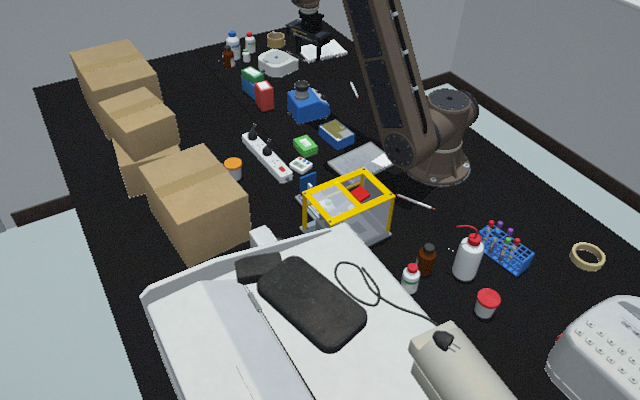

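View pics/top1.png

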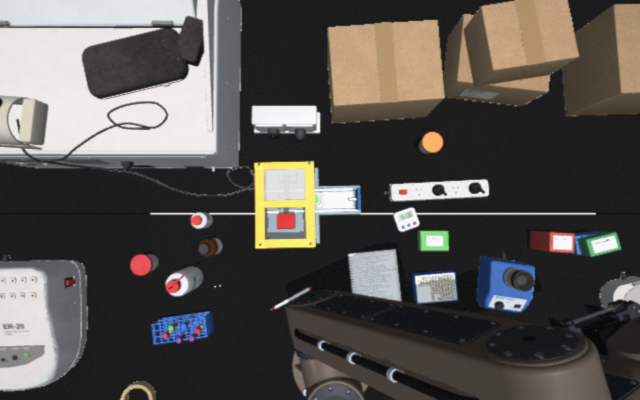

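Both pictures show the area around the push plate clear at 200 mm height. The boxes (x > 600) and the low timer and power strip stay out of the way. The fitted pose is consistent: the plate is at y ≈ -204 against an expected -206, and x ≈ 0. The paddle is at x ≈ -60.

```bash
cat >> look.py <<'E'
from scipy.spatial.transform import Rotation as R
Q=(499.2,131.6,0.0227)
def go(px,py,z,yaw=Q[2]+np.pi/2):
    "shift (m) and turn (deg) in tool axes to a TCP target given in press x,y"
    s=readout.state();R0=R.from_euler('xyz',s['tcp_rot']);R1=R.from_euler('xyz',[np.pi,0,yaw])
    t=w([px,py,z],Q)[0]
    print('turn',np.rad2deg((R0.inv()*R1).as_rotvec()).round(2),'shift',(R0.inv().apply(t-s['eef_pos'])/1000).round(4),
      'at',s['eef_pos'].round(1),'F',s['ft_force'].round(1),'t',s['t'],'target',t.round(1))
E
python3 -c "
from look import *
T=eyes.read_camera('top');print(ray((285.3,223.3),176,T))
go(0,-250,214)"
```

```text
[433.53321653 129.23207401 176.        ]
turn [ 0.000e+00  1.000e-02 -7.206e+01] shift [ 0.4377 -0.3469  0.0006] at [ 206.  -590.1  214.7] F [0.4 1.2 0.9] t 1.45 target [ 504.9 -118.3  214. ]
```

Call:
move_arm:
  plan:
    - [[0,0,-10],[0.049,-0.039,0],-1]
    - [[0,0,-20],[0.097,-0.077,0],-1]
    - [[0,0,-30],[0.146,-0.116,0],-1]
    - [[0,0,-40],[0.195,-0.155,0],-1]
    - [[0,0,-50],[0.243,-0.193,0],-1]

```text
t: 2.08
eef_pos: [372.6, -326.1, 214.9]
tcp_rot: [3.141, 0.0, 1.214]
ft_force: [0.5, -1.0, 1.2]
opening: 0.53
grip_force: 0.0
```

```bash
python3 -c "
from look import *
go(0,-250,214)"
```

```text
turn [ 3.000e-02  2.000e-02 -2.174e+01] shift [0.2409 0.0514 0.0008] at [ 372.6 -326.1  214.9] F [ 0.5 -1.   1.2] t 2.075 target [ 504.9 -118.3  214. ]
```

Call:
move_arm:
  plan:
    - [[0,0,-6],[0.055,0.012,0],-1]
    - [[0,0,-12],[0.11,0.024,0],-1]
    - [[0,0,-18],[0.17,0.036,0],-1]
    - [[0,0,-22],[0.24,0.051,0],-1]
    - [[0,0,-22],[0.24,0.051,0],-1]

```text
t: 2.7
eef_pos: [505.9, -118.6, 214.6]
tcp_rot: [3.141, -0.0, 1.597]
ft_force: [0.5, -0.1, -0.3]
opening: 0.026
grip_force: 0.0
```

Run:
```python
from look import *
go(0,-245,85)
p=eyes.read_camera('wrist');save(p,'w1.png')
# reprojection check of model points
for n,P in (('plate top edge outer',[[-31,-210,105],[31,-210,105]]),('window',[[-106,-55,176],[-22,-55,176],[-22,55,176],[-106,55,176]])):
    print(n,proj(w(P,Q),p).round(1).tolist())
```

```text
turn [ 0.02 -0.    0.21] shift [ 0.0053 -0.001   0.1296] at [ 505.9 -118.6  214.6] F [ 0.5 -0.1 -0.3] t 2.7 target [ 504.8 -113.3   85. ]
plate top edge outer [[281.8, 148.8], [352.1, 149.0]]
window [[123.6, -124.7], [277.7, -124.0], [271.5, -412.9], [89.5, -413.9]]
```

View pics/w1.png

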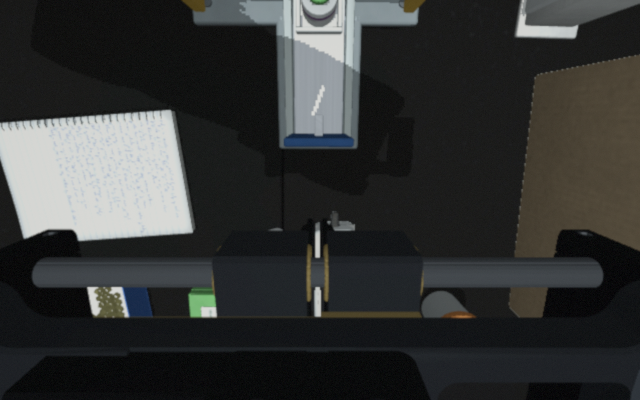

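The wrist view shows the blue plate at columns 284–354, row 147, within about 2 px of the model. The bottle is upright in its nest at (318,5), and the space below the fingers is free.

Call:
move_arm:
  plan:
    - [[0,0,0],[0.004,-0.001,0.04],-1]
    - [[0,0,0],[0.004,-0.001,0.085],-1]
    - [[0,0,0],[0.004,-0.001,0.13],-1]
    - [[0,0,0],[0.004,-0.001,0.13],-1]

```text
t: 3.25
eef_pos: [501.7, -118.2, 82.7]
tcp_rot: [-3.136, -0.002, 1.59]
ft_force: [0.6, 0.4, 0.4]
opening: 0.004
grip_force: 0.0
```

```bash
python3 -c "
from look import *
go(0,-140,85)"
```

```text
turn [-0.29 -0.1  -0.17] shift [ 0.1098  0.0028 -0.0022] at [ 501.7 -118.2   82.7] F [0.6 0.4 0.4] t 3.25 target [502.4  -8.4  85. ]
```

Call:
move_arm:
  plan:
    - [[0,0,0],[0.01,0.001,-0.001],-1]
    - [[0,0,0],[0.02,0.002,-0.002],-1]
    - [[0,0,0],[0.03,0.003,-0.002],-1]
    - [[0,0,0],[0.04,0.003,-0.002],-1]
    - [[0,0,0],[0.05,0.003,-0.002],-1]

```text
t: 3.88
eef_pos: [505.8, -66.9, 87.1]
tcp_rot: [3.14, 0.001, 1.593]
ft_force: [1.1, -3.9, 2.6]
opening: 0.002
grip_force: 1.6
```

```bash
python3 -c "
from look import *
go(0,-140,85)"
```

```text
turn [ 0.08  0.04 -0.05] shift [ 0.0586 -0.0021  0.002 ] at [505.8 -66.9  87.1] F [ 1.1 -3.9  2.6] t 3.875 target [502.4  -8.4  85. ]
```

Call:
move_arm:
  plan:
    - [[0,0,0],[0.009,0,0],-1]
    - [[0,0,0],[0.018,0,0.001],-1]
    - [[0,0,0],[0.027,-0.001,0.001],-1]
    - [[0,0,0],[0.036,-0.001,0.001],-1]
    - [[0,0,0],[0.045,-0.001,0.001],-1]

```text
t: 4.5
eef_pos: [503.4, -21.9, 85.5]
tcp_rot: [-3.141, 0.0, 1.592]
ft_force: [2.3, -3.5, -1.1]
opening: 0.006
grip_force: 1.7
```

```bash
python3 -c "
from look import *
go(0,-140,85)"
```

```text
turn [-0.01  0.   -0.06] shift [ 0.0135 -0.0007  0.0005] at [503.4 -21.9  85.5] F [ 2.3 -3.5 -1.1] t 4.5 target [502.4  -8.4  85. ]
```

Expecting the stop about 13 mm further on, so I go in small steps until the force rises.

Call:
move_arm:
  plan:
    - [[0,0,0],[0.005,0,0],-1]
    - [[0,0,0],[0.009,0,0],-1]
    - [[0,0,0],[0.012,0,0],-1]
    - [[0,0,0],[0.014,0,0],-1]
    - [[0,0,0],[0.014,0,0],-1]

```text
t: 5.12
eef_pos: [503.0, -8.8, 85.5]
tcp_rot: [-3.141, 0.001, 1.593]
ft_force: [-0.2, -5.3, -2.3]
opening: 0.01
grip_force: 2.8
```

Call:
move_arm:
  plan:
    - [[0,0,0],[0.002,0,0],-1]
    - [[0,0,0],[0.003,0,0],-1]
    - [[0,0,0],[0.003,0,0],-1]

```text
t: 5.5
eef_pos: [503.0, -8.5, 85.6]
tcp_rot: [-3.141, 0.004, 1.594]
ft_force: [-1.9, -32.1, -1.9]
opening: 0.005
grip_force: 16.0
```

The force rose to 32 N at the expected place, so the carriage is against its stop. I back off, lift clear, and check.

Call:
move_arm:
  plan:
    - [[0,0,0],[-0.015,0,0],-1]
    - [[0,0,0],[-0.04,0,0],-1]
    - [[0,0,0],[-0.06,0,-0.04],-1]
    - [[0,0,0],[-0.06,0,-0.09],-1]
    - [[0,0,0],[-0.06,0,-0.14],-1]

```text
t: 6.12
eef_pos: [503.8, -65.5, 227.1]
tcp_rot: [-3.141, -0.001, 1.592]
ft_force: [0.2, -0.7, -0.4]
opening: 0.001
grip_force: 0.0
```

Run:
```python
from look import *
T=eyes.read_camera('top');S=eyes.read_camera('scene')
a=T['img'][150:255,240:380];b=S['img'][150:255,280:420]
save({'img':cv2.resize(np.vstack([a,b]),None,fx=2.8,fy=2.8,interpolation=2)},'home.png')
print('plate',proj(w([[-31,-130,105],[31,-130,105]],Q),T),proj(w([[-31,-130,105],[31,-130,105]],Q),S))
go(-64,-5,240)
go(-64,0,240)
```

```text
plate [[332.60704494 209.68435526]
 [332.12861651 188.15032726]] [[328.39139085 184.32512859]
 [312.08643174 191.0460564 ]]
turn [ 0.41  0.09 -0.07] shift [ 0.1924 -0.0662 -0.0106] at [505.7 -65.8 230.2] F [ 0.1  0.6 -0.6] t 6.225 target [435.3 125.1 240. ]
turn [ 0.41  0.09 -0.07] shift [ 0.1974 -0.0662 -0.0106] at [505.7 -65.8 230.2] F [ 0.1  0.6 -0.6] t 6.225 target [435.2 130.1 240. ]
```

View pics/home.png

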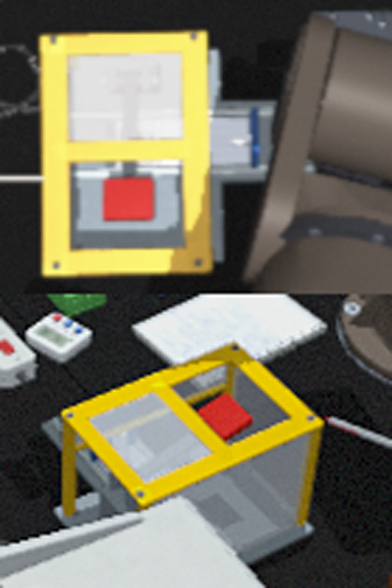

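Both views show the plate at (331,199) top, home as the model predicts, with the lever still up and the guard untouched. Now I move over the window, staying high.

Call:
move_arm:
  plan:
    - [[0,0,0],[0.045,-0.015,-0.008],-1]
    - [[0,0,0],[0.09,-0.03,-0.01],-1]
    - [[0,0,0],[0.145,-0.048,-0.01],-1]
    - [[0,0,0],[0.196,-0.067,-0.01],-1]
    - [[0,0,0],[0.196,-0.067,-0.01],-1]

```text
t: 6.85
eef_pos: [431.3, 131.5, 235.1]
tcp_rot: [-3.14, -0.0, 1.597]
ft_force: [0.5, 0.2, -0.8]
opening: 0.005
grip_force: 0.0
```

Run:
```python
from look import *
p=eyes.read_camera('wrist');S=eyes.read_camera('scene')
a=S['img'][100:250,250:450]
save({'img':np.vstack([p['img'],cv2.resize(a,(266,200),interpolation=2).copy() if 0 else np.pad(cv2.resize(a,(266,200)),((0,0),(0,374),(0,0)))])},'over.png')
print(proj(w([[-106,-55,176],[-22,-55,176],[-22,55,176],[-106,55,176]],Q),p).round(0).tolist())
go(-65,0,160)
```

```text
[[270.0, 277.0], [375.0, 277.0], [383.0, 138.0], [265.0, 137.0]]
turn [-0.04  0.01  0.03] shift [0.0009 0.0014 0.0752] at [432.9 129.2 235.2] F [-0.   0.  -0.8] t 6.95 target [434.2 130.1 160. ]
```

View pics/over.png

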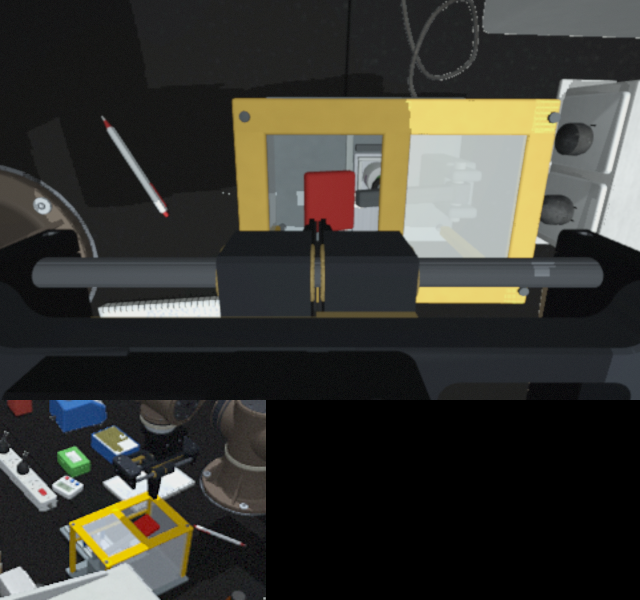

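The wrist view shows the window edges at columns 266–382 at row 138, as predicted, with the fingertips at column 318 above the red paddle and well inside. I descend.

Call:
move_arm:
  plan:
    - [[0,0,0],[0.001,0.001,0.02],-1]
    - [[0,0,0],[0.001,0.001,0.04],-1]
    - [[0,0,0],[0.001,0.001,0.055],-1]
    - [[0,0,0],[0.001,0.001,0.065],-1]
    - [[0,0,0],[0.001,0.001,0.072],-1]

```text
t: 7.58
eef_pos: [434.4, 129.4, 163.1]
tcp_rot: [-3.141, 0.0, 1.591]
ft_force: [0.3, -0.7, -0.4]
opening: 0.003
grip_force: 0.0
```

```bash
python3 -c "
from look import *
go(-65,0,126)"
```

```text
turn [-0.02  0.01 -0.13] shift [ 0.0008 -0.0001  0.0371] at [434.4 129.4 163.1] F [ 0.3 -0.7 -0.4] t 7.575 target [434.2 130.1 126. ]
```

Call:
move_arm:
  plan:
    - [[0,0,0],[0.001,0,0.007],-1]
    - [[0,0,0],[0.001,0,0.014],-1]
    - [[0,0,0],[0.001,0,0.021],-1]
    - [[0,0,0],[0.001,0,0.028],-1]
    - [[0,0,0],[0.001,0,0.034],-1]

```text
t: 8.2
eef_pos: [433.4, 131.1, 129.2]
tcp_rot: [-3.14, 0.0, 1.593]
ft_force: [-6.5, 0.3, 8.9]
opening: 0.006
grip_force: 4.3
```

Call:
move_arm:
  plan:
    - [[0,0,0],[0,0,0.002],-1]
    - [[0,0,0],[0,0,0.004],-1]
    - [[0,0,0],[0,0,0.005],-1]
    - [[0,0,0],[0,0,0.005],-1]
    - [[0,0,0],[0,0,0.005],-1]

```text
t: 8.82
eef_pos: [433.2, 131.2, 125.5]
tcp_rot: [-3.141, 0.0, 1.593]
ft_force: [-10.3, -0.5, 28.0]
opening: 0.007
grip_force: 13.7
```

The force is 28 N at z = 125.5, so the lever is on its stop. One check picture before handing in.

Run:
```python
from look import *
S=eyes.read_camera('scene');save({'img':cv2.resize(S['img'][130:270,270:430],None,fx=4,fy=4,interpolation=2)},'end.png')
s=readout.state();print(s['eef_pos'],s['ft_force'],s['t'])
```

```text
[433.20555165 131.17131027 125.54958672] [-11.39467061  -1.0866447   28.15835286] 8.875
```

View pics/end.png

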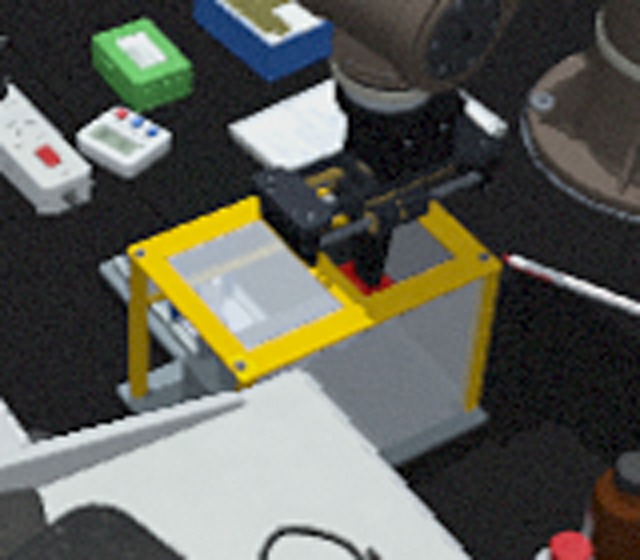

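The picture shows the fingers through the window at crop (375,270), holding the red paddle down. The gripper is clear above the guard and the bystanders are in place.

```bash
python3 -c "
from cell import env
print(env.job_done())"
```

```text
the job is handed in; nothing more can be done
None
```

I handed the job in at about 9 s with the carriage home against its stop (32 N) and the fingertips holding the lever on its stop (28 N at z = 125.5 mm); the pictures and forces showed no guard contact and nothing moved nearby, but I couldn't see the foot on the cap in the last picture.

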